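# Serve a tea bun with the hanging tongs at the pottery stall

## Task

Take the steel serving tongs off their hook on the stand, close their tips on the golden bun, and lift the bun a good 15 cm above its slab, touching it with nothing but the tongs. Leave the dark bun and the pottery where they stand. Finish while still holding the bun up in the tongs: do not put it down or let go.

Things in the scene. Friction and masses are not known exactly. Their poses are not given: they have to be found in the camera images.
- hook_stand: fixed stand: wooden base 170 x 110 x 16 mm, brass rod 8 mm thick rising at its back and bent into a level hook along the stand's own x axis, from the upright at x = +85 mm to the open end at x = -36 mm, where the last 10 mm turn up by 10 mm. Origin at table level below the hanging place. Hook axis 170.5 mm above the table, nothing of the stand above 185 mm
- hook_peg (a point): point on the axis of the hook where the tongs hang, 170.5 mm above the table
- tongs_grip (a point): the place to grip the tongs, mid-way between the arms, at the upper edge of their black grip sleeves (20 mm wide, reaching 31 mm down from here). Tongs' axes: z up along them, y from arm to arm, x along the strap's width (parallel to the hook while hanging). Top of the tongs 33 mm above, tips 109 mm below. Over the sleeves (in y): 49 mm here, 52 mm at 19 mm lower when open; 41 mm here on a bun
- tongs_tips (a point): point mid-way between the two red tip pads (each 18 mm wide in x, 24 mm high), 97 mm below tongs_grip along the tongs' z; moves with the tongs. The pads stand about 74 mm apart when open and 55 mm when half squeezed, to 44.5 mm over the sleeves, where the sleeves' outsides are parallel (best for carrying the tongs open); 40 mm on a bun; they can close fully
- tongs: the whole tongs, 75 g: a steel strap 16 mm wide bent like an upside-down U, hanging tips down with the inside of its top on the hook. They lift straight up off it, or rise 20 mm and slide off past its open end. Sprung open: at tongs_grip a squeeze of 8 N starts to close them, 12 N brings the tips to a bun, more grips it. Origin and axes as tongs_grip
- tongs_left: the arm of the tongs on its +y side with its red tip pad; hinged at the top of the tongs, 31.5 mm above tongs_grip, where its origin lies; both arms move equally
- tongs_right: the arm of the tongs on its -y side with its red tip pad; origin at its hinge at the top of the tongs
- bun: the golden-brown bun to serve: firm and round, 40 mm across (upright sides from 7 to 19 mm up, domed above), 32 mm high, 30 g; origin at the centre of its underside. Loose on its slab
- bun_center (a point): centre of the golden bun, 16 mm above its underside
- bun_slab: fixed round grey stoneware slab, 104 mm across, 10 mm high, under the golden bun; origin at the centre of its underside
- dark_bun_center (a point): dark chocolate-brown bun, 40 mm across and 32 mm high; this point is its centre, 16 mm above its underside. It sits on the other slab and stays there
- blue_cup: navy blue handleless cup, 80 mm across, 80 mm high, bystander; origin at the centre of its underside
- grey_cup: grey handleless cup, 76 mm across, 75 mm high, bystander; origin at the centre of its underside
- jar: oat-coloured lidded jar, 92 mm across, 84 mm high, bystander; origin at the centre of its underside
- bud_vase: small squat navy bud vase, 72 mm across, 60 mm high, bystander; origin at the centre of its underside
- bowl: blue bowl, 110 mm across, 45 mm high, bystander; origin at the centre of its underside

How it is judged:
On the way, in this order (a step that is already met when the one before it is completed fails the run):
1. the tongs are off the hook, in the fingers' grip, clear of the hook (contact force between the fingers and tongs above 0.5 N and contact force between hook_stand and tongs below 0.05 N and distance between tongs_grip and hook_peg above 0.07 m and height (world z) of tongs_grip above 0.1 m), for 0.2 s.
2. the golden bun is gripped between both tips of the tongs and lifted off its slab (contact force between each of tongs_left, tongs_right and bun above 0.3 N and contact force between the fingers and tongs above 0.5 N and contact force between hook_stand and tongs below 0.05 N and height (world z) of bun_center above 0.06 m), for 0.2 s.
At the end, for the whole second after the job is handed in: The golden bun is held still between both tips of the tongs, the tongs in the robot's fingers and off the hook, the bun's centre more than 12 cm above the table; the dark bun and every piece of pottery within 3 cm of where it stood (contact force between each of tongs_left, tongs_right and bun above 0.3 N and contact force between the fingers and tongs above 0.5 N and contact force between hook_stand and tongs below 0.05 N and height (world z) of bun_center above 0.12 m and linear speed of bun below 0.05 m/s and distance between bun_center and tongs_tips below 0.03 m and horizontal distance between tongs_grip and hook_peg above 0.05 m and distance of each of dark_bun_center, blue_cup, grey_cup, jar, bud_vase, bowl from where it was at the start of the episode below 0.03 m); the arm keeps its last pose, push and grip.
It fails at once if the robot itself touches the golden bun (contact force between any of the fingers, the arm and bun above 0.3 N).
It fails at once if the dark bun or a piece of pottery is pushed more than 3 cm or knocked over (distance of any of dark_bun_center, blue_cup, grey_cup, jar, bud_vase, bowl from where it was at the start of the episode above 0.03 m or angle between any of dark_bun_center, blue_cup, grey_cup, jar, bud_vase, bowl's own z axis and vertical above 0.6 rad).
It also fails if it takes over 45 s, if anything falls off the work surface, if the arm or the gripper's body presses on something with over 40 N, if the wrist force passes 120 N, or if a joint passes its speed limit or range.

## Robot

A 6-joint arm with a two-finger parallel gripper is mounted at the origin on the work surface. World frame = base frame: x ahead of the robot, y to its left, z up, the work surface at z = 0. Lengths are in m, angles in rad, forces in N, time in s.
With the tool pointing down it reaches from about 0.25 to 0.775 m from the base axis. Payload 4 kg.
Tool frame: the origin (TCP) lies midway between the tips of the shut fingers; the grasp point (between the pads) lies 19 mm behind it; z points along the fingers, y is the direction in which the jaws open and shut (so a half turn about z gives the same grasp; the last joint's range is limited). The gripper opens to 94 mm and grips with 3 to 60 N. Pads are 16 mm wide; open, the fingers measure 119 mm over their backs; the gripper's body (75 mm by 177 mm) begins 78 mm behind the grasp point.
Start: joints at [1.124, 0.087, 1.371, -0, 1.684, -0.103], TCP at [0.185, 0.518, 0.206] pointing down, gripper open.
Joint ranges: [-3.1, 3.1], [-0.76, 2.03], [0.27, 2.55], [-1.08, 4.22], [0.17, 2.65], [-2.57, 2.57]. Speed limits (rad/s): [2.79, 2.79, 3.14, 3.14, 3.14, 3.14].

## Interface

Orientations are given as [roll, pitch, yaw] about the fixed x, y, z axes, in that order (R = Rz(yaw) Ry(pitch) Rx(roll)).
In Python, from bench import robot gives the robot as it stands.
- The arm moves only by the tool drive_tool, never from a script. Its argument "series" is a list that holds one entry, the list of rows, each a list of 7 numbers: the turn, a rotation vector about the tool's x, y, z in rad, then the shift along the tool's x, y, z in cm, then the opening in per cent of the stroke, from 0 (shut) to 100 (fully open). In form: [[[rx, ry, rz, tx, ty, tz, fingers], ...]]. A call has 1 to 20 rows; each row is the pose to reach, as a shift and turn from the pose measured when the call began, along the tool's axes at that moment; what a row does not reach only later rows make up. A row lasts 1/10 s, in which the tool goes at most 50 mm and 8.59 degrees, less where a joint would pass 70% of its speed; a pose out of reach is approached as far as the arm can. A call with a gripper value outside its range is refused whole. The fingers move at their own pace and stop on an object; the grip force is fixed at half the most. Time passes only in rows, so rows that repeat a pose let the fingers close. It gives the time, the measured TCP pose, the force and the opening at its end, in the units of the state.
- robot.get_obs(): the state, without advancing time (a new reading comes with each control period).
- robot.snapshot(name): name is "scene" or "side" or "wrist"; returns a dict with "img" (480x640x3 uint8, blue, green, red), "depth" (480x640 float32, m along the optical axis (not along the pixel's ray), 0 where there is no reading), "vertical_fov" (degrees; the focal length in pixels is half the picture's height over the tangent of half this angle, whatever the lens; pixels are square), "cx", "cy" (the principal point, pixels), "dist_coeffs" ([k1, k2, p1, p2, k3] as OpenCV has them; the pictures are not rectified), "rvec" (rotation vector, rad) and "tvec" (3), from world to camera coordinates, as OpenCV has them. Camera axes: x right, y down, z forward; pixel columns grow to the right and rows downward; lengths in m; the calibration is good to about 2 mm. A picture is of the moment at which its call begins.
- robot.close_job(): hands the job in, once; it reports no verdict.
The state is a dict: "time": time; "joint_positions": joint angles; "qvel": joint speeds; "joint_torque": joint torques, N m; "tool_pos": TCP position; "ee_rot": TCP orientation; "wrist_force": force on the tool from outside, world axes, zero at the start; "wrist_torque": the same for the moment, N m; "width": finger opening in m.
Only numpy, scipy, OpenCV 4.12 (cv2) and the standard library are available. Lean on these libraries where they do the work, as an engineer would, in place of code of your own. Each camera call takes 0.05 s, during which the arm holds its last target.

## Working session

There is one attempt and no reset: what is moved stays moved. The work goes in short steps, Python scripts to look and compute and a tool call to move; the robot and the scene stay as the last step left them, time stands still between calls to the robot, and variables do not carry over. Pictures are saved under pics/ and viewed, and the job is handed in when it is done.

Besides the shell and the picture viewer there is one more tool, called after ">>>" as name(argument=value, ...), one argument or row to a line, values as JSON. drive_tool: Moves the arm, as the interface text tells. Its arguments: {"type":"object","properties":{"series":{"type":"array","items":{"type":"array","items":{"type":"array","items":{"type":"number"}}}}},"required":["series"]}

```bash
mkdir -p pics; ls
cat > h.py <<'E'
import numpy as np, cv2
from bench import robot
def K(s):
    h,w=s["img"].shape[:2]; f=h/2/np.tan(np.radians(s["vertical_fov"])/2)
    return np.array([[f,0,s["cx"]],[0,f,s["cy"]],[0,0,1.]])
def ray(s,uv):
    p=cv2.undistortPoints(np.array(uv,float).reshape(-1,1,2),K(s),np.array(s["dist_coeffs"],float)).reshape(-1,2)
    R=cv2.Rodrigues(np.array(s["rvec"],float))[0]; t=np.array(s["tvec"],float).ravel()
    d=np.c_[p,np.ones(len(p))]@R; return -R.T@t, d
def onz(s,uv,z):
    o,d=ray(s,uv); return o+d*((z-o[2])/d[:,2])[:,None]
def cloud(s,mask):
    v,u=np.nonzero(mask&(s["depth"]>0)); o,d=ray(s,np.c_[u,v]); return o+d*s["depth"][v,u][:,None]
def tri(s1,uv1,s2,uv2):
    o1,d1=ray(s1,[uv1]);o2,d2=ray(s2,[uv2]);d1=d1[0];d2=d2[0]
    A=np.c_[d1,-d2];x=np.linalg.lstsq(A,o2-o1,rcond=None)[0]
    a=o1+x[0]*d1;b=o2+x[1]*d2;return (a+b)/2,np.linalg.norm(a-b)
E
python3 - <<'E'
from h import *
import pickle
S={}
for n in("scene","side","wrist"):
    s=robot.snapshot(n);S[n]=s;cv2.imwrite(f"pics/{n}0.png",s["img"]);print(n,s["vertical_fov"],ray(s,[(320,240)]))
pickle.dump(S,open("s0.pkl","wb"))
print(robot.get_obs())
E
```

```text
pics
scene 48.00347055202076 (array([ 1.37440998, -0.70933719,  0.85566265]), array([[-0.61990669,  0.53275361, -0.57670209]]))
side 43.225916750667544 (array([0.34304652, 0.78999578, 1.16983293]), array([[ 0.16032942, -0.60434757, -0.78056044]]))
wrist 61.62080825825295 (array([0.11170316, 0.54447139, 0.38361172]), array([[ 0.25517125, -0.09107351, -0.96261212]]))
{'time': 0.15, 'joint_positions': array([ 1.12390773e+00,  8.77845768e-02,  1.37186512e+00, -1.37892605e-05,
        1.68358188e+00, -1.03097965e-01]), 'qvel': array([-0.00138296, -0.00256475, -0.00659324, -0.00035278,  0.00118911,
       -0.00071362]), 'joint_torque': array([ 8.48012533e-04, -3.40643370e+01, -3.02792501e+01,  7.18054594e-02,
        3.05135502e-02, -1.30464950e-04]), 'tool_pos': array([0.18521491, 0.51744808, 0.2045947 ]), 'ee_rot': array([-3.13996102e+00, -1.55039691e-04,  2.79780036e+00]), 'wrist_force': array([ 0.44894687, -0.42338836,  1.23126869]), 'wrist_torque': array([-0.02990748,  0.05716516, -0.04774645]), 'width': 0.09415858655674199}
```

View pics/scene0.png

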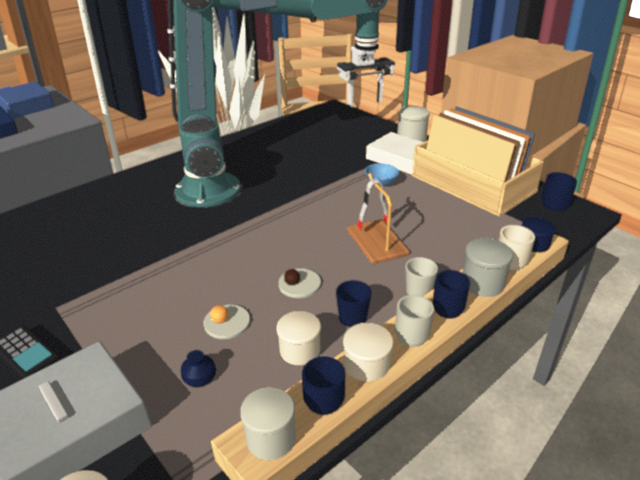

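View pics/side0.png

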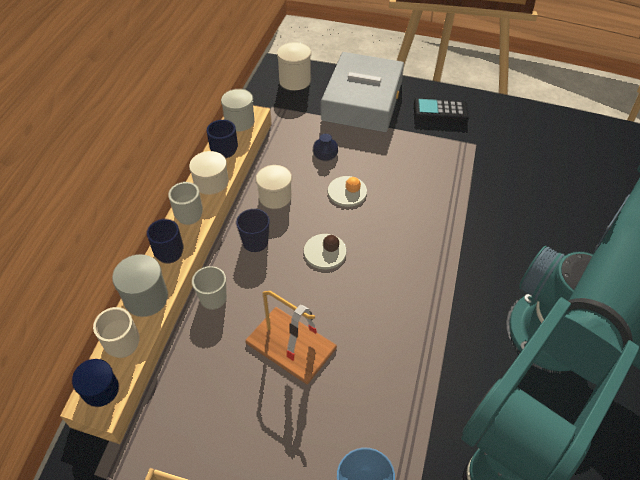

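View pics/wrist0.png

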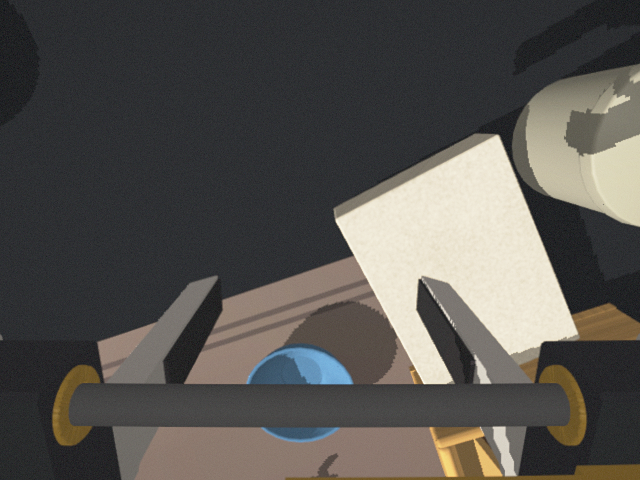

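The scene view shows the golden bun at (218,315), the dark bun at (292,277) and the tongs on the stand at about (375,210). In the side view they are at (353,185), (331,243) and (300,325). I'll zoom in and measure next.

Run:
```python
from h import *
import pickle
S=pickle.load(open("s0.pkl","rb"))
a=S["scene"]["img"][160:270,330:430];b=S["side"]["img"][280:390,240:340]
cv2.imwrite("pics/crop0.png",np.hstack([cv2.resize(x,(400,440),interpolation=cv2.INTER_CUBIC) for x in(a,b)]))
for n in("scene","side"):
    s=S[n];hsv=cv2.cvtColor(s["img"],cv2.COLOR_BGR2HSV);H,Sa,V=[hsv[...,i].astype(int) for i in range(3)]
    C=np.zeros(s["depth"].shape+(3,));vv,uu=np.mgrid[:480,:640];o,d=ray(s,np.c_[uu.ravel(),vv.ravel()]);P=(o+d*s["depth"].ravel()[:,None]).reshape(480,640,3)
    np.save(n+"P.npy",P)
    work=(s["depth"]>0)&(P[...,0]>.2)&(P[...,0]<.85)&(P[...,1]>-.45)&(P[...,1]<.6)&(P[...,2]>-.02)&(P[...,2]<.25)
    for nm,m in(("bun",(H>5)&(H<22)&(Sa>170)&(V>130)),("red",((H<6)|(H>174))&(Sa>170)&(V>60)),("blackish",(V<45)&(P[...,2]>.08))):
        k,l,st,ce=cv2.connectedComponentsWithStats((m&work).astype(np.uint8))
        for i in range(1,k):
            if st[i,4]>8:
                Q=P[l==i];print(n,nm,ce[i].round(1),st[i,4],"med",np.median(Q,0).round(4),"min",Q.min(0).round(3),"max",Q.max(0).round(3))
    # objects above table by height
    m=(work&(P[...,2]>.02)).astype(np.uint8)
    k,l,st,ce=cv2.connectedComponentsWithStats(m)
    for i in range(1,k):
        if st[i,4]>60:
            Q=P[l==i];print(n,"obj",ce[i].round(0),st[i,4],"min",Q.min(0).round(3),"max",Q.max(0).round(3))
```

```text
scene bun [222.7 313.8] 62 med [ 0.5598 -0.2957  0.0317] min [ 0.539 -0.313  0.017] max [ 0.565 -0.288  0.044]
scene red [385. 219.] 19 med [0.5537 0.2322 0.0487] min [0.511 0.227 0.   ] max [0.562 0.279 0.064]
scene red [359.5 225. ] 26 med [0.5285 0.1587 0.0495] min [0.468 0.153 0.003] max [0.537 0.215 0.061]
scene obj [379.  95.] 61 min [0.201 0.551 0.203] max [0.219 0.575 0.25 ]
scene obj [457. 164.] 5993 min [0.2   0.527 0.02 ] max [0.726 0.6   0.212]
scene obj [379. 193.] 993 min [0.289 0.153 0.02 ] max [0.633 0.495 0.185]
scene obj [420. 276.] 1010 min [0.738 0.049 0.02 ] max [0.85  0.154 0.08 ]
scene obj [292. 276.] 192 min [ 0.536 -0.115  0.02 ] max [ 0.574 -0.079  0.043]
scene obj [353. 300.] 1211 min [ 0.696 -0.108  0.021] max [ 0.778 -0.027  0.083]
scene obj [219. 313.] 239 min [ 0.529 -0.32   0.02 ] max [ 0.565 -0.28   0.046]
scene obj [299. 335.] 1815 min [ 0.689 -0.268  0.02 ] max [ 0.782 -0.177  0.088]
scene obj [389. 322.] 90 min [ 0.834 -0.087  0.057] max [ 0.85  -0.041  0.065]
scene obj [198. 367.] 851 min [ 0.618 -0.45   0.02 ] max [ 0.687 -0.386  0.064]
scene obj
[... 483 characters left out ...]
9 0.065]
side obj [187. 285.] 5623 min [ 0.738 -0.45   0.02 ] max [0.85  0.501 0.131]
side obj [325. 146.] 428 min [ 0.616 -0.446  0.02 ] max [ 0.684 -0.381  0.068]
side obj [274. 184.] 1183 min [ 0.69  -0.268  0.02 ] max [ 0.779 -0.174  0.091]
side obj [353. 184.] 176 min [ 0.525 -0.314  0.02 ] max [ 0.564 -0.279  0.048]
side obj [253. 227.] 983 min [ 0.697 -0.108  0.02 ] max [ 0.776 -0.025  0.088]
side obj [331. 243.] 211 min [ 0.531 -0.112  0.02 ] max [ 0.57  -0.071  0.048]
side obj [290. 321.] 917 min [0.508 0.136 0.02 ] max [0.64  0.24  0.186]
side obj [366. 462.] 899 min [0.294 0.384 0.02 ] max [0.401 0.458 0.051]
side obj [161. 476.] 268 min [0.647 0.549 0.076] max [0.721 0.573 0.115]
```

View pics/crop0.png

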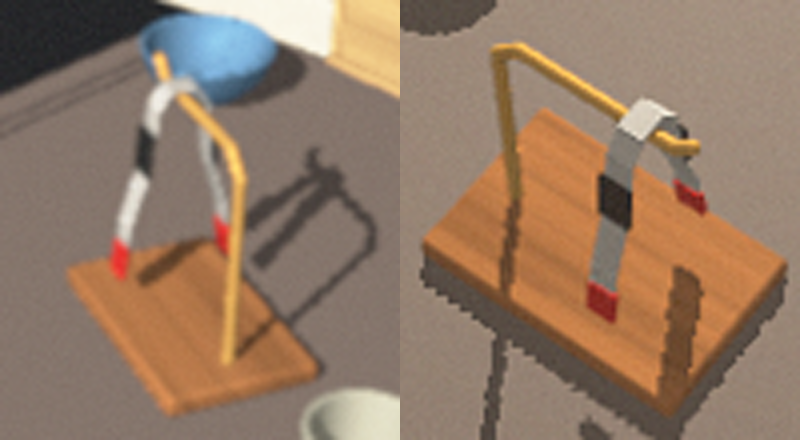

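The tongs' arms lie along about 71° in the world, which nearly matches the tool's current y axis. I'll move the wrist camera over them for a closer look.

>>> drive_tool(
  series=[
    [[0,0,0,-4,-1.5,-5,100],[0,0,0,-8,-3,-10,100],[0,0,0,-12,-4.5,-10,100],[0,0,0,-16,-6,-10,100],[0,0,0,-20,-7.5,-10,100],[0,0,0,-24,-9,-10,100],[0,0,0,-28,-10.5,-10,100],[0,0,0,-32,-12,-10,100],[0,0,0,-36,-13.5,-10,100],[0,0,0,-40,-15,-10,100],[0,0,0,-44,-16.5,-10,100],[0,0,0,-47,-17.5,-10,100],[0,0,0,-48,-18,-10,100],[0,0,0,-48,-18,-10,100],[0,0,0,-48,-18,-10,100],[0,0,0,-48,-18,-10,100]],
  ],
)

```text
time: 1.75
tool_pos: [0.5755, 0.1877, 0.3054]
ee_rot: [-3.141, 0.0, 2.8]
wrist_force: [0.3, 0.0, 0.2]
width: 0.0944
```

Run:
```python
from h import *
import pickle
s=robot.snapshot("wrist");cv2.imwrite("pics/w1.png",s["img"]);pickle.dump(s,open("w1.pkl","wb"))
o=robot.get_obs();print(o["time"],o["tool_pos"],o["ee_rot"])
```

```text
1.8 [0.57550901 0.18767309 0.30551308] [-3.14067431e+00  3.15637365e-04  2.79992361e+00]
```

View pics/w1.png

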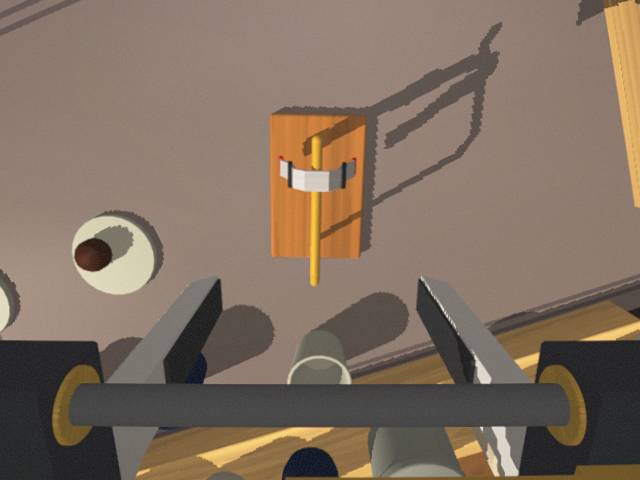

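The hook runs from (317,138) to (315,284). The tongs' strap sits across it at (317,178), with the black sleeves at (290,175) and (344,175), almost square to the jaws. The dark bun is at (93,254).

```bash
cat > tongs.py <<'E'
from h import *
def pcl(s):
    vv,uu=np.mgrid[:480,:640];o,d=ray(s,np.c_[uu.ravel(),vv.ravel()]);return (o+d*s["depth"].ravel()[:,None]).reshape(480,640,3)
def rep(s,name,roi):
    P=pcl(s);u0,u1,v0,v1=roi
    hsv=cv2.cvtColor(s["img"],cv2.COLOR_BGR2HSV);H,Sa,V=[hsv[...,i].astype(int) for i in range(3)]
    R=np.zeros((480,640),bool);R[v0:v1,u0:u1]=1
    for nm,m in(("steel",(Sa<45)&(V>90)&(P[...,2]>.08)),("black",(V<60)&(P[...,2]>.08)),("red",((H<6)|(H>174))&(Sa>150)&(P[...,2]>.025)),("hook",(H>12)&(H<28)&(Sa>150)&(P[...,2]>.15))):
        k,l,st,ce=cv2.connectedComponentsWithStats((m&R&(s["depth"]>0)).astype(np.uint8))
        for i in range(1,k):
            if st[i,4]>3:
                Q=P[l==i];print(name,nm,"px",ce[i].round(1),st[i,:4],st[i,4],"mean",Q.mean(0).round(4),"min",Q.min(0).round(4),"max",Q.max(0).round(4))
                if nm in("hook","steel"):
                    c,(w,h),a=cv2.minAreaRect(Q[:,:2].astype(np.float32)*1000);print("   rect",np.round(c,1),round(w,1),round(h,1),round(a,2))
E
python3 - <<'E'
from tongs import *
import pickle
s=pickle.load(open("w1.pkl","rb"));S=pickle.load(open("s0.pkl","rb"))
rep(s,"wrist",(260,380,110,300))
rep(S["scene"],"scene",(330,430,160,270)); rep(S["side"],"side",(240,340,280,390))
P=pcl(s);print("table z",np.median(P[20:90,100:300,2]),"base z",np.median(P[200:250,335:355,2]))
for n in S:
  Q=pcl(S[n]); m=(abs(Q[...,0]-.5)<.03)&(abs(Q[...,1]-.0)<.03)&(S[n]["depth"]>0); print(n,"table",np.median(Q[m][:,2]) if m.any() else None)
E
```

```text
wrist steel px [284.5 168.8] [281 160   8  19] 127 mean [0.5262 0.1711 0.1076] min [0.5187 0.1633 0.0836] max [0.5341 0.1796 0.1482]
   rect [526.6 171.6] 11.8 16.5 69.45
wrist steel px [349.7 169.7] [346 162   8  17] 107 mean [0.549  0.2285 0.0939] min [0.5417 0.2223 0.0805] max [0.5567 0.2344 0.1097]
   rect [549.  228.3] 8.8 14.2 71.86
wrist steel px [315.4 179.6] [291 166  51  26] 993 mean [0.5378 0.1982 0.1729] min [0.5238 0.1767 0.1445] max [0.5516 0.2202 0.1798]
   rect [538.1 198.2] 41.6 15.6 68.96
wrist black px [289.6 173.4] [289 162   3  25] 50 mean [0.5288 0.1782 0.1458] min [0.5207 0.1745 0.1289] max [0.5386 0.1822 0.1486]
wrist black px [343.6 174.8] [342 163   4  25] 80 mean [0.545  0.2204 0.1459] min [0.537  0.2159 0.1262] max [0.5547 0.2252 0.1489]
wrist red px [280.8 157.6] [280 157   3   2] 5 mean [0.5173 0.1661 0.0593] min [0.5166 0.165  0.0547] max [0.5181 0.1673 0.0621]
wrist red px [353.5 159. ] [352 158   4   3] 8 mean [0.5442 0.2371 0.0567] min [0.5432 0.235  0.0501] max [0.5462 0.2388 0.062 ]
wrist hook px [316.2 152.7] [311 135  11  35] 358 mean [0.5187 0.2
[... 2178 characters left out ...]
25   7   8] 29 mean [0.5248 0.1649 0.057 ] min [0.5184 0.1603 0.0434] max [0.5333 0.1683 0.0706]
side red px [290.1 355. ] [287 351   7   9] 48 mean [0.5528 0.2356 0.0541] min [0.5458 0.2316 0.0429] max [0.5604 0.2393 0.0648]
side hook px [279.6 298.6] [263 291  34  19] 99 mean [0.586  0.1812 0.1732] min [0.5491 0.1662 0.1532] max [0.6263 0.1985 0.1793]
   rect [587.9 180.2] 9.0 81.6 69.76
side hook px [307.9 315. ] [303 313  12   5] 30 mean [0.5213 0.2056 0.1778] min [0.5087 0.199  0.1716] max [0.5322 0.212  0.1863]
   rect [520.9 205.5] 6.8 23.6 65.73
table z 0.0011075042960159154 base z 0.01602793239245931
scene table 0.0009142804468641463
side table 0.0015837298681840029
wrist table None
```

>>> drive_tool(
  series=[
    [[0,0,0.022,3.8,-0.2,0,100],[0,0,0.022,3.8,-0.2,4,100],[0,0,0.022,3.8,-0.2,8,100],[0,0,0.022,3.8,-0.2,11,100],[0,0,0.022,3.8,-0.2,14,100],[0,0,0.022,3.8,-0.2,16,100],[0,0,0.022,3.8,-0.2,17.7,100],[0,0,0.022,3.8,-0.2,17.7,100],[0,0,0.022,3.8,-0.2,17.7,100]],
  ],
)

```text
time: 2.7
tool_pos: [0.5386, 0.1991, 0.1291]
ee_rot: [-3.141, 0.001, 2.779]
wrist_force: [0.6, -0.5, -0.2]
width: 0.0943
```

```bash
cat > look.py <<'E'
from tongs import *
import pickle,sys
t=sys.argv[1];I=[];S={}
for n in("scene","side","wrist"):
    s=robot.snapshot(n);S[n]=s;I.append(s["img"])
pickle.dump(S,open(t+".pkl","wb"))
u,v=map(int,sys.argv[2].split(","));a,b=map(int,sys.argv[3].split(","))
c=[cv2.resize(I[0][v:v+120,u:u+120],(400,400),interpolation=2),cv2.resize(I[1][b:b+120,a:a+120],(400,400),interpolation=2)]
cv2.imwrite(f"pics/{t}.png",np.hstack(c));cv2.imwrite(f"pics/{t}w.png",I[2])
o=robot.get_obs();print(o["time"],o["tool_pos"],o["ee_rot"],o["width"],o["wrist_force"])
E
python3 look.py g1 310,120 240,270
```

```text
2.85 [0.53978763 0.19888838 0.13044649] [3.14060398e+00 2.97913446e-03 2.77847595e+00] 0.09413142773441102 [ 0.43790387 -0.90658212 -0.40724502]
```

View pics/g1.png

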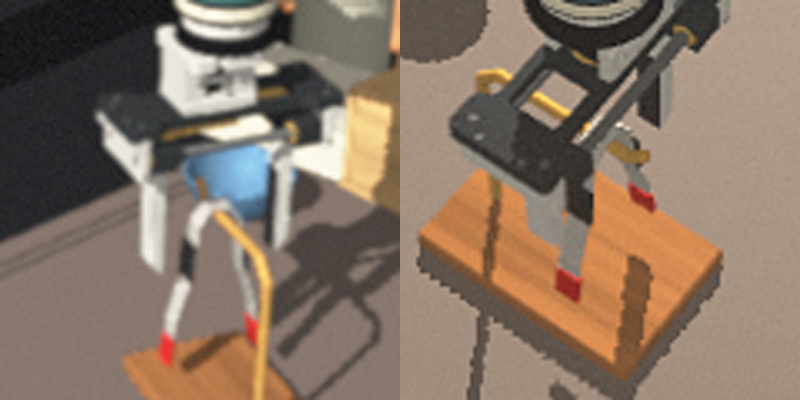

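View pics/g1w.png

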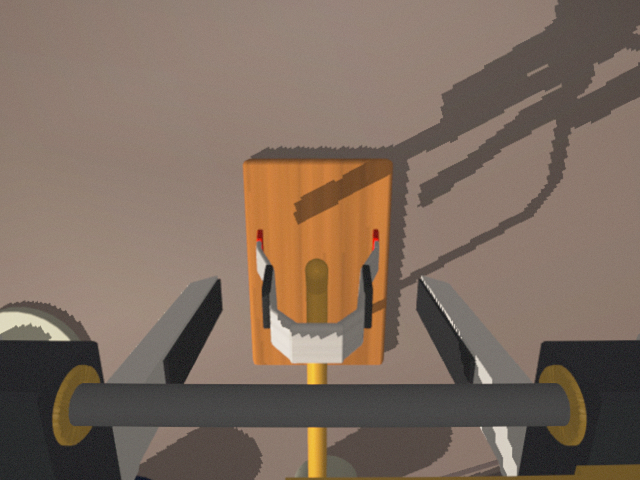

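The fingers straddle the sleeves, centred and square: the tongs' middle is at column 317 and the fingers at 221 and 419. I'll squeeze halfway.

>>> drive_tool(
  series=[
    [[0,0,0,0,0,0,70],[0,0,0,0,0,0,55],[0,0,0,0,0,0,52],[0,0,0,0,0,0,49],[0,0,0,0,0,0,47],[0,0,0,0,0,0,47],[0,0,0,0,0,0,47],[0,0,0,0,0,0,47],[0,0,0,0,0,0,47]],
  ],
)

```text
time: 3.75
tool_pos: [0.5397, 0.1989, 0.1302]
ee_rot: [3.141, 0.003, 2.778]
wrist_force: [-0.4, -0.6, -0.5]
width: 0.0441
```

```bash
python3 look.py g2 310,120 240,270
```

```text
3.9 [0.53975815 0.19886635 0.13035206] [3.14070220e+00 2.86877467e-03 2.77846274e+00] 0.04396455361705313 [ 0.08831199  0.65026995 -1.3318673 ]
```

View pics/g2w.png

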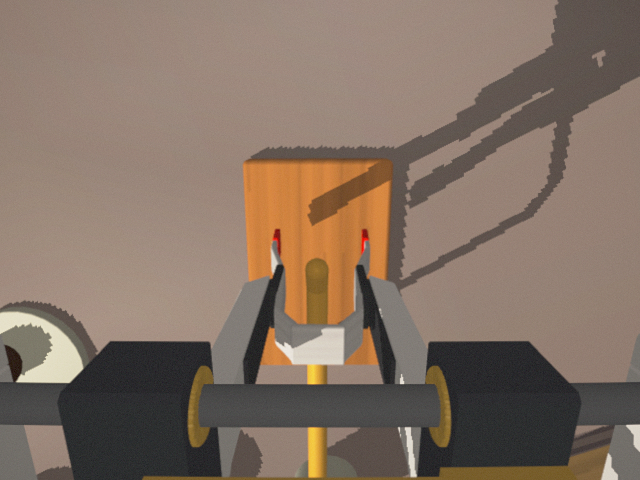

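View pics/g2.png

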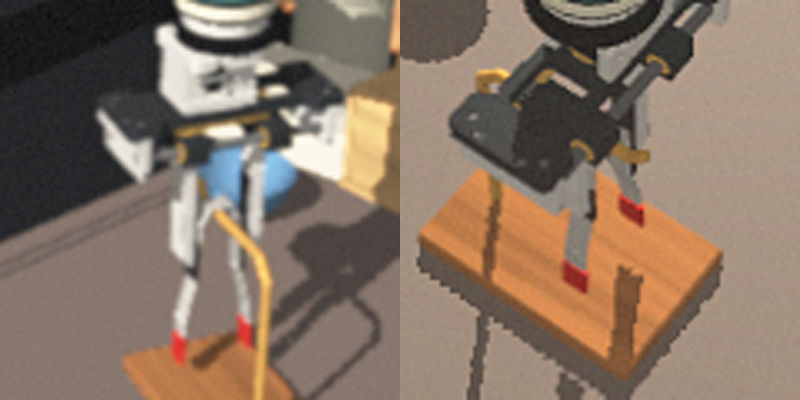

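The tongs are half squeezed, with the pads at (277,240) and (365,240). I'll lift slowly.

>>> drive_tool(
  series=[
    [[0,0,0,0,0,-0.5,47],[0,0,0,0,0,-1,47],[0,0,0,0,0,-2,47],[0,0,0,0,0,-3,47],[0,0,0,0,0,-4,47],[0,0,0,0,0,-5,47],[0,0,0,0,0,-5,47]],
  ],
)

```text
time: 4.6
tool_pos: [0.5407, 0.1992, 0.183]
ee_rot: [3.138, 0.006, 2.778]
wrist_force: [0.5, -0.8, -0.2]
width: 0.044
```

```bash
python3 look.py g3 310,100 240,270
```

```text
4.75 [0.53944343 0.198847   0.18011774] [3.14095656e+00 2.49813380e-03 2.77849837e+00] 0.044209980505748356 [-0.54358495  0.0535982  -0.66125527]
```

View pics/g3w.png

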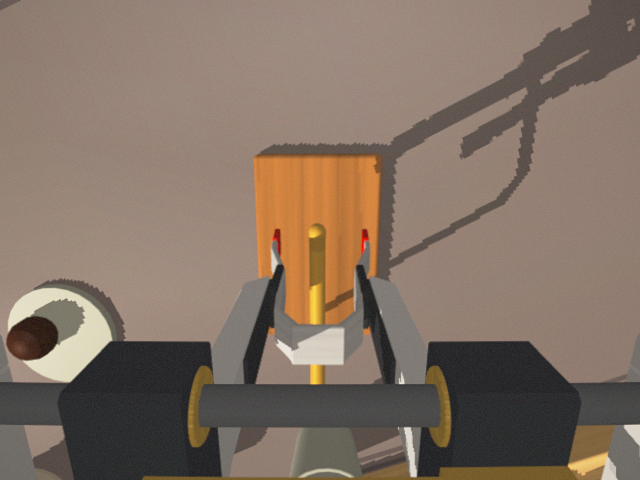

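View pics/g3.png

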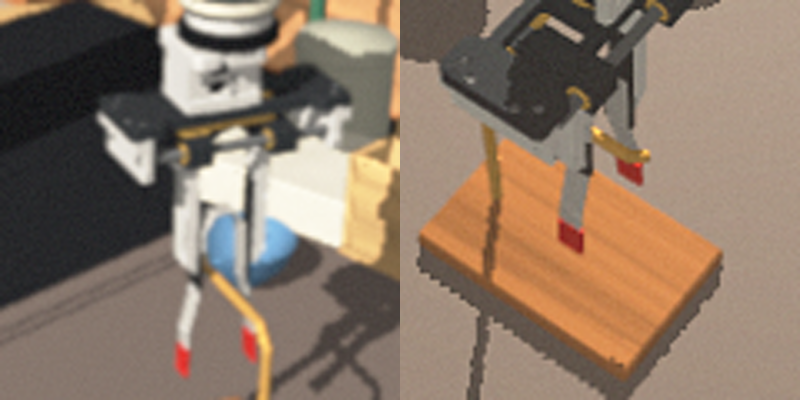

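The tongs rose cleanly off the hook and kept their place in the fingers. I'll raise them above the hook, then carry them towards the bun.

>>> drive_tool(
  series=[
    [[0,0,0,0,0,-1,47],[0,0,0,0,0,-3,47],[0,0,0,0,0,-5,47],[0,0,0,0,0,-7,47],[0,0,0,0,0,-9,47],[0,0,0,0,0,-11,47],[0,0,0,0,0,-13,47],[0,0,0,0,0,-14,47],[0,0,0,0,0,-14,47],[0,0,0,0,0,-14,47],[0,0,0,0,0,-14,47]],
  ],
)

```text
time: 5.85
tool_pos: [0.5387, 0.1988, 0.3185]
ee_rot: [-3.141, 0.0, 2.778]
wrist_force: [0.2, -0.4, -0.6]
width: 0.0442
```

>>> drive_tool(
  series=[
    [[0,0,0,-0.4,-1,0,47],[0,0,0,-1.2,-3,0,47],[0,0,0,-2.4,-6,0,47],[0,0,0,-3.6,-9,0,47],[0,0,0,-4.8,-12,0,47],[0,0,0,-6,-15,0,47],[0,0,0,-7.2,-18,0,47],[0,0,0,-8.4,-21,0,47],[0,0,0,-9.6,-24,0,47],[0,0,0,-10.8,-27,0,47],[0,0,0,-12,-30,0,47],[0,0,0,-13.2,-33,0,47],[0,0,0,-14.4,-36,0,47],[0,0,0,-15.6,-39,0,47],[0,0,0,-16.8,-42,0,47],[0,0,0,-17.6,-44.5,0,47],[0,0,0,-18,-45.8,0,47],[0,0,0,-18.2,-46.3,0,47],[0,0,0,-18.2,-46.3,0,47],[0,0,0,-18.2,-46.3,0,47]],
  ],
)

```text
time: 7.85
tool_pos: [0.5445, -0.2976, 0.3191]
ee_rot: [-3.141, 0.0, 2.78]
wrist_force: [-0.6, 0.4, -1.4]
width: 0.0445
```

```bash
python3 look.py b1 150,190 300,70
```

```text
8.0 [ 0.54462369 -0.2975346   0.3194555 ] [-3.14061332e+00  7.52960179e-04  2.78009478e+00] 0.04437992255664741 [ 0.18021634  0.07816103 -0.21371728]
```

View pics/b1w.png

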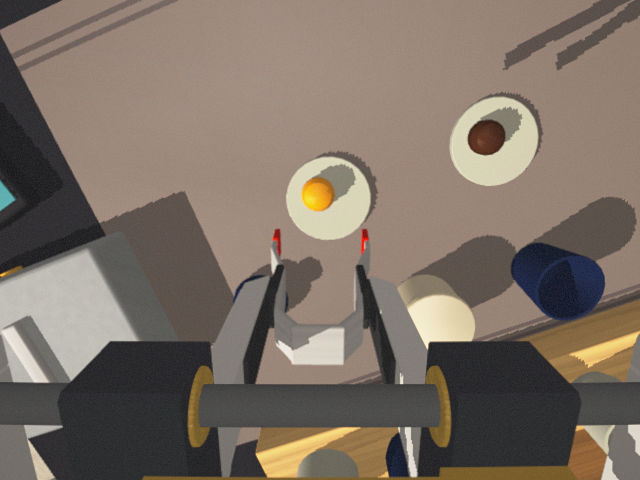

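View pics/b1.png

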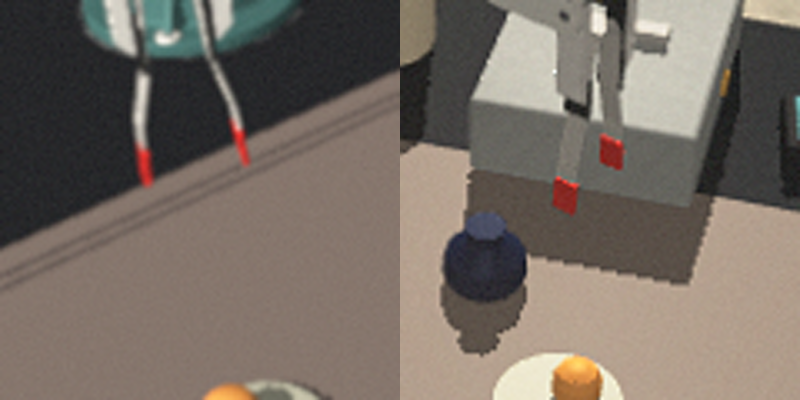

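The wrist view shows the golden bun at (318,194) on its slab at (329,198), between and beyond the red pads at (277,242) and (365,242). Now I'll triangulate the bun and the pads.

Run:
```python
from tongs import *
import pickle
S=pickle.load(open("b1.pkl","rb"))
roi={"scene":(195,245,295,335),"side":(335,375,165,205),"wrist":(290,350,165,225)}
pts={}
for n in S:
    s=S[n];hsv=cv2.cvtColor(s["img"],cv2.COLOR_BGR2HSV);H,Sa,V=[hsv[...,i].astype(int) for i in range(3)]
    R=np.zeros((480,640),bool);a=roi[n];R[a[2]:a[3],a[0]:a[1]]=1
    m=(R&(H>4)&(H<28)&(Sa>130)&(V>80)).astype(np.uint8)
    c=max(cv2.findContours(m,0,1)[0],key=cv2.contourArea);(x,y,w,h)=cv2.boundingRect(c);M=cv2.moments(c)
    pts[n]=(M["m10"]/M["m00"],M["m01"]/M["m00"]);print(n,pts[n],(x,y,w,h),cv2.minEnclosingCircle(c))
    Q=pcl(s)[m>0];print("   cloud max z",np.sort(Q[:,2])[-5:].round(4),"xy mid",((Q.max(0)+Q.min(0))/2).round(4), "on z .028",onz(s,[pts[n]],.028).round(4))
for a,b in(("scene","side"),("scene","wrist"),("side","wrist")):print(a,b,tri(S[a],pts[a],S[b],pts[b]))
# slab
for n in("wrist","side","scene"):
    P=pcl(S[n]);m=(abs(P[...,2]-.0105)<.0035)&(abs(P[...,0]-.545)<.07)&(abs(P[...,1]+.3)<.07)
    Q=P[m];print("slab",n,np.median(Q,0),Q.min(0),Q.max(0))
rep(S["wrist"],"w",(255,390,220,270));rep(S["side"],"s",(335,400,90,140));rep(S["scene"],"c",(180,235,220,260))
P=pcl(S["side"]);m=(P[...,1]<-.42)&(P[...,1]>-.75)&(P[...,0]>.4)&(P[...,0]<.8)&(P[...,2]>.03)&(S["side"]["depth"]>0)&(P[...,2]<.15);Q=P[m];print("box",np.percentile(Q,[2,50,98],axis=0).round(3))
```

```text
scene (218.80574452003023, 313.68178382464095) (211, 305, 17, 18) ((218.6875, 313.625), 8.971626281738281)
   cloud max z [0.0437 0.0442 0.0444 0.0449 0.0453] xy mid [ 0.5473 -0.3021  0.03  ] on z .028 [[ 0.5469 -0.3012  0.028 ]]
side (352.64415862808147, 184.2272240085745) (346, 177, 15, 15) ((352.6176452636719, 184.26470947265625), 7.645465850830078)
   cloud max z [0.0463 0.0467 0.047  0.0487 0.0496] xy mid [ 0.5436 -0.2942  0.031 ] on z .028 [[ 0.5439 -0.2969  0.028 ]]
wrist (317.594512195122, 193.81463414634146) (301, 177, 34, 34) ((317.6190490722656, 193.76190185546875), 16.818790435791016)
   cloud max z [0.0434 0.0439 0.4985 0.4985 0.4985] xy mid [ 0.5163 -0.2936  0.2539] on z .028 [[ 0.5421 -0.2983  0.028 ]]
scene side (array([ 0.54430934, -0.29973704,  0.02518177]), np.float64(0.0004105050300299442))
scene wrist (array([ 0.54260885, -0.29881926,  0.02360971]), np.float64(0.0004804053944396033))
side wrist (array([ 0.54328324, -0.29842137,  0.02624283]), np.float64(0.0019093761325272246))
slab wrist [ 0.559244   -0.28370854  0.0100632 ] [ 0.50361591 -0.34192522  0.00708679] 
[... 1944 characters left out ...]
]
c steel px [191.6 224.8] [191 220   3  12] 23 mean [ 0.5375 -0.3237  0.2726] min [ 0.5286 -0.3273  0.2583] max [ 0.5453 -0.319   0.2872]
   rect [ 536.7 -323.2] 4.8 17.6 78.05
c steel px [219.9 223. ] [219 220   3   7] 12 mean [ 0.5614 -0.2737  0.2662] min [ 0.554  -0.2757  0.2597] max [ 0.5644 -0.2713  0.2739]
   rect [ 559.3 -272.6] 3.2 10.3 65.82
c red px [222.  233.2] [220 229   5  10] 24 mean [ 0.5618 -0.2725  0.2412] min [ 0.5523 -0.2747  0.2297] max [ 0.5657 -0.2699  0.251 ]
c red px [192.9 240.2] [192 235   3  11] 27 mean [ 0.5412 -0.3283  0.2396] min [ 0.5339 -0.3306  0.227 ] max [ 0.545  -0.3254  0.2508]
box [[ 0.414 -0.741  0.032]
 [ 0.572 -0.612  0.079]
 [ 0.796 -0.438  0.112]]
```

Bun centre is (0.543, −0.299, 0.025), slab top is 0.010 and the tips' midpoint is about (0.5455, −0.297, 0.239). I'll descend part way with a small correction and look again.

>>> drive_tool(
  series=[
    [[0,0,0,0.2,-0.2,1,47],[0,0,0,0.2,-0.2,3,47],[0,0,0,0.2,-0.2,5.5,47],[0,0,0,0.2,-0.2,8,47],[0,0,0,0.2,-0.2,10.5,47],[0,0,0,0.2,-0.2,13,47],[0,0,0,0.2,-0.2,15,47],[0,0,0,0.2,-0.2,15,47],[0,0,0,0.2,-0.2,15,47],[0,0,0,0.2,-0.2,15,47]],
  ],
)

```text
time: 9.0
tool_pos: [0.5428, -0.2991, 0.1712]
ee_rot: [-3.14, 0.004, 2.78]
wrist_force: [-0.5, -0.1, -1.0]
width: 0.0445
```

```bash
python3 look.py b2 160,230 300,100
python3 - <<'E'
from tongs import *
import pickle
S=pickle.load(open("b2.pkl","rb"))
rep(S["wrist"],"w",(255,390,220,270));rep(S["side"],"s",(320,400,110,200));rep(S["scene"],"c",(180,250,240,330))
E
```

```text
9.15 [ 0.54277092 -0.29923114  0.17118142] [-3.13991731  0.00366978  2.78024233] 0.043810741892664075 [ 0.30606578  0.52508106 -0.69852518]
w steel px [274.2 256.4] [271 241  12  29] 191 mean [ 0.5275 -0.3207  0.1313] min [ 0.5242 -0.3277  0.1061] max [ 0.5369 -0.3139  0.1638]
   rect [ 528.9 -323. ] 8.1 16.8 33.98
w steel px [364.7 257. ] [354 241  16  29] 202 mean [ 0.5459 -0.2722  0.1322] min [ 0.5394 -0.2793  0.1013] max [ 0.5568 -0.267   0.1597]
   rect [ 546.7 -272. ] 17.9 9.3 22.13
w black px [279.6 267.1] [276 265   8   5] 31 mean [ 0.5259 -0.3135  0.161 ] min [ 0.5251 -0.3149  0.1576] max [ 0.5272 -0.3125  0.1647]
w black px [359.7 267.2] [357 265   7   5] 30 mean [ 0.5398 -0.2761  0.1615] min [ 0.5392 -0.2776  0.1583] max [ 0.5409 -0.2747  0.1646]
w red px [277.  238.7] [273 229   7  25] 99 mean [ 0.5265 -0.3225  0.0955] min [ 0.5229 -0.3255  0.0801] max [ 0.5368 -0.3206  0.1034]
w red px [363.8 238.5] [362 230   6  24] 85 mean [ 0.5456 -0.269   0.0984] min [ 0.5436 -0.2731  0.0822] max [ 0.5527 -0.2655  0.1309]
s steel px [336.5 112.7] [330 110  13   8] 62 mean [ 0.5777 -0
[... 1950 characters left out ...]
0.1113] max [ 0.563  -0.2711  0.2431]
   rect [ 544.2 -301.4] 64.5 24.2 70.35
c steel px [222.5 249.6] [219 240   8  22] 124 mean [ 0.5619 -0.2767  0.2019] min [ 0.5563 -0.2833  0.1734] max [ 0.5669 -0.2699  0.2285]
   rect [ 562.  -276.4] 12.7 7.6 68.13
c steel px [200.9 277.7] [199 269   5  19] 48 mean [ 0.5372 -0.3238  0.1384] min [ 0.5227 -0.3292  0.1166] max [ 0.5442 -0.3189  0.1639]
   rect [ 533.3 -324.1] 9.8 21.3 87.64
c red px [229.  289.3] [228 286   3   8] 15 mean [ 0.5607 -0.2743  0.093 ] min [ 0.5524 -0.2773  0.0831] max [ 0.5641 -0.2722  0.1061]
c red px [202.4 295.9] [201 292   3   9] 14 mean [ 0.5376 -0.3282  0.0904] min [ 0.5265 -0.3297  0.0786] max [ 0.5427 -0.3246  0.1046]
```

View pics/b2w.png

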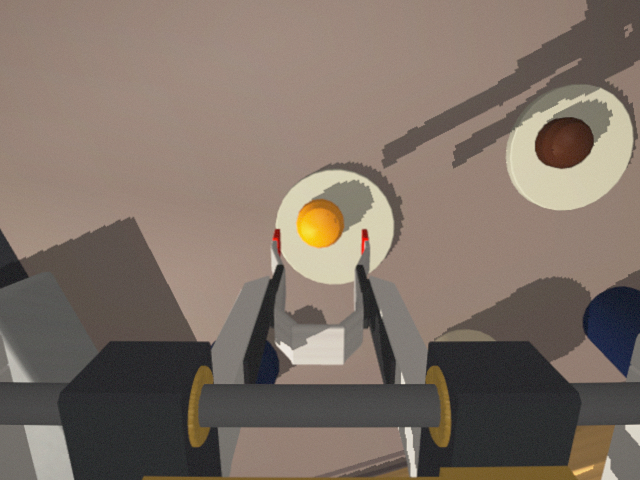

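View pics/b2.png

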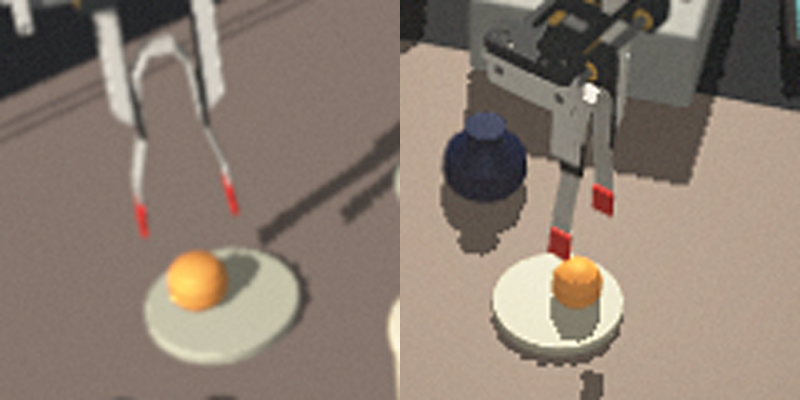

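The bun (320,222) is centred between the pads (277 and 364). The pads' centre is about 0.092 m up, so I'll go down 6.3 cm.

>>> drive_tool(
  series=[
    [[0,0,0,0,0,1,47],[0,0,0,0,0,2.2,47],[0,0,0,0,0,3.4,47],[0,0,0,0,0,4.6,47],[0,0,0,0,0,5.4,47],[0,0,0,0,0,6,47],[0,0,0,0,0,6.3,47],[0,0,0,0,0,6.3,47],[0,0,0,0,0,6.3,47]],
  ],
)

```text
time: 10.05
tool_pos: [0.5433, -0.2996, 0.1088]
ee_rot: [-3.14, 0.005, 2.78]
wrist_force: [0.5, 0.4, 0.8]
width: 0.0441
```

```bash
python3 look.py b3 160,250 290,110
python3 - <<'E' | grep red
from tongs import *
import pickle
S=pickle.load(open("b3.pkl","rb"))
s=S["side"]
import tongs
rep(S["wrist"],"w",(255,390,220,270))
for n,roi in(("side",(330,375,165,210)),("scene",(195,250,290,335))):
    s=S[n];P=pcl(s);hsv=cv2.cvtColor(s["img"],cv2.COLOR_BGR2HSV);H,Sa=hsv[...,0],hsv[...,1]
    R=np.zeros((480,640),bool);R[roi[2]:roi[3],roi[0]:roi[1]]=1
    k,l,st,ce=cv2.connectedComponentsWithStats((R&((H<4)|(H>174))&(Sa>150)).astype(np.uint8))
    for i in range(1,k):
        Q=P[l==i];print(n,"red",ce[i],st[i,4],Q.mean(0).round(4),Q.min(0).round(4),Q.max(0).round(4))
E
```

```text
10.2 [ 0.54329335 -0.29964245  0.10893965] [-3.13962174  0.00497919  2.78022727] 0.044257101381817376 [ 1.12716367 -0.54084353 -0.24573712]
w red px [277.1 240. ] [273 232   7  22] 83 mean [ 0.5275 -0.3229  0.0348] min [ 0.5236 -0.3257  0.026 ] max [ 0.537  -0.3212  0.0407]
w red px [363.7 239.6] [361 232   8  22] 81 mean [ 0.5464 -0.2698  0.0371] min [ 0.5436 -0.2735  0.0255] max [ 0.5531 -0.2664  0.0699]
side red [359.1        176.36666667] 30 [ 0.5332 -0.3249  0.0327] [ 0.5267 -0.3316  0.0215] [ 0.5406 -0.3196  0.0426]
side red [346.78947368 189.92105263] 38 [ 0.5534 -0.2701  0.0309] [ 0.5465 -0.2758  0.0157] [ 0.5614 -0.2669  0.0463]
scene red [232.07692308 310.76923077] 13 [ 0.561  -0.2747  0.0301] [ 0.5556 -0.2767  0.0201] [ 0.5635 -0.2724  0.0394]
scene red [205.66666667 316.        ] 9 [ 0.5353 -0.3282  0.0296] [ 0.525  -0.3306  0.0205] [ 0.5425 -0.3249  0.0378]
```

View pics/b3.png

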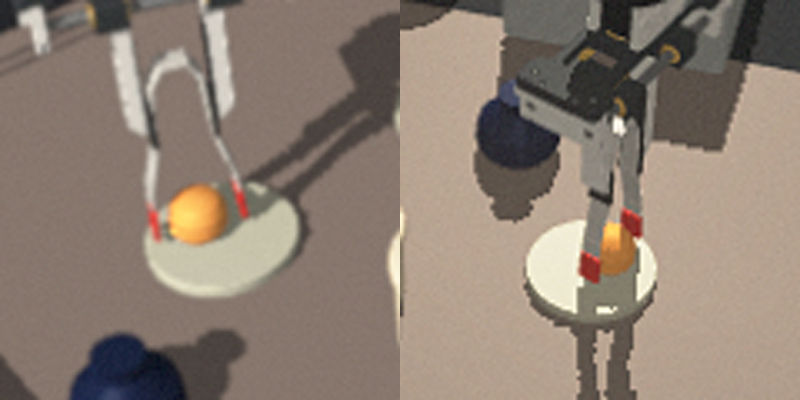

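View pics/b3w.png

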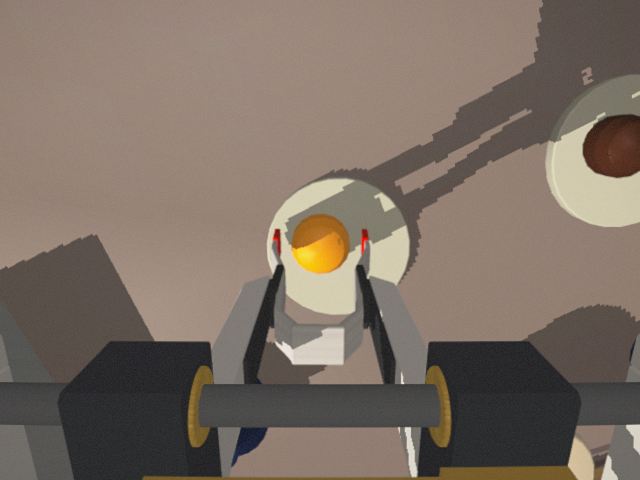

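The bun sits centred between the pads (bun row 243, pads 231–255) and the pads clear the slab. Now I'll close.

>>> drive_tool(
  series=[
    [[0,0,0,0,0,0.1,46],[0,0,0,0,0,0.1,45],[0,0,0,0,0,0.1,44],[0,0,0,0,0,0.1,43],[0,0,0,0,0,0.1,42],[0,0,0,0,0,0.1,40],[0,0,0,0,0,0.1,35],[0,0,0,0,0,0.1,25],[0,0,0,0,0,0.1,25],[0,0,0,0,0,0.1,25],[0,0,0,0,0,0.1,25],[0,0,0,0,0,0.1,25]],
  ],
)

```text
time: 11.4
tool_pos: [0.5433, -0.2997, 0.1079]
ee_rot: [-3.14, 0.005, 2.78]
wrist_force: [0.2, -0.4, -1.2]
width: 0.04
```

```bash
python3 look.py b4 160,250 290,110
```

```text
11.55 [ 0.54329862 -0.29966954  0.10794616] [-3.13962479  0.00497942  2.78018174] 0.039392123173113316 [-0.28463391  0.07416214 -1.32309184]
```

View pics/b4w.png

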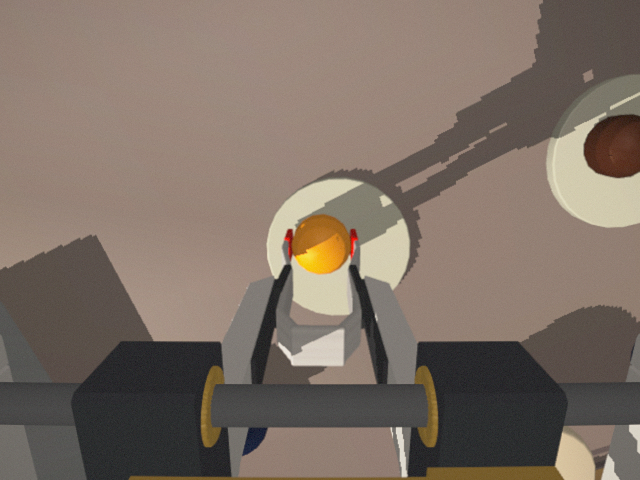

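View pics/b4.png

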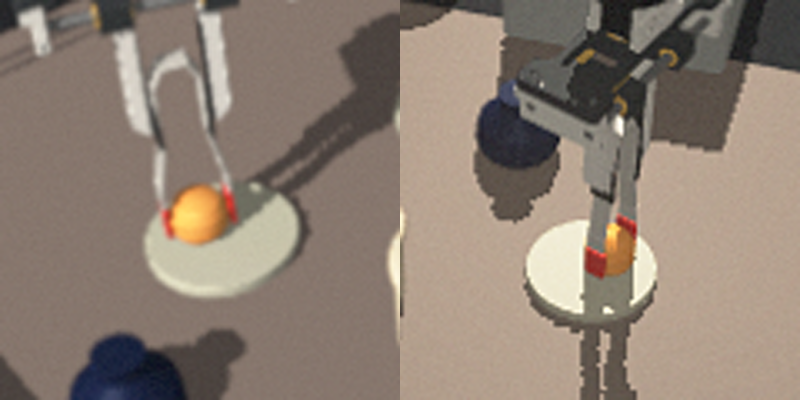

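The pads are on the bun (290 and 354) and the fingers stopped at 0.040 m. I'll lift 17 cm slowly.

>>> drive_tool(
  series=[
    [[0,0,0,0,0,-0.3,25],[0,0,0,0,0,-0.8,25],[0,0,0,0,0,-1.6,25],[0,0,0,0,0,-2.6,25],[0,0,0,0,0,-3.6,25],[0,0,0,0,0,-4.6,25],[0,0,0,0,0,-5.6,25],[0,0,0,0,0,-6.6,25],[0,0,0,0,0,-7.6,25],[0,0,0,0,0,-8.6,25],[0,0,0,0,0,-9.6,25],[0,0,0,0,0,-10.8,25],[0,0,0,0,0,-12,25],[0,0,0,0,0,-13.2,25],[0,0,0,0,0,-14.4,25],[0,0,0,0,0,-15.6,25],[0,0,0,0,0,-16.5,25],[0,0,0,0,0,-17,25],[0,0,0,0,0,-17,25],[0,0,0,0,0,-17,25]],
  ],
)

```text
time: 13.55
tool_pos: [0.5425, -0.299, 0.2775]
ee_rot: [-3.14, 0.004, 2.78]
wrist_force: [0.3, -1.1, -1.5]
width: 0.0396
```

>>> drive_tool(
  series=[
    [[0,0,0,0,0,0,25],[0,0,0,0,0,0,25],[0,0,0,0,0,0,25],[0,0,0,0,0,0,25],[0,0,0,0,0,0,25],[0,0,0,0,0,0,25]],
  ],
)

```text
time: 14.15
tool_pos: [0.5425, -0.299, 0.2775]
ee_rot: [-3.14, 0.004, 2.78]
wrist_force: [0.3, -0.3, -2.0]
width: 0.0396
```

```bash
python3 look.py f1 150,210 290,80
python3 - <<'E'
from tongs import *
import pickle
S=pickle.load(open("f1.pkl","rb"));pts={}
for n,roi in(("side",(320,380,90,200)),("scene",(180,250,210,330)),("wrist",(290,350,200,280))):
    s=S[n];P=pcl(s);hsv=cv2.cvtColor(s["img"],cv2.COLOR_BGR2HSV);H,Sa,V=[hsv[...,i].astype(int) for i in range(3)]
    R=np.zeros((480,640),bool);R[roi[2]:roi[3],roi[0]:roi[1]]=1
    m=(R&(H>5)&(H<28)&(Sa>130)&(V>80)).astype(np.uint8)
    c=max(cv2.findContours(m,0,1)[0],key=cv2.contourArea);M=cv2.moments(c);pts[n]=(M["m10"]/M["m00"],M["m01"]/M["m00"]);print(n,pts[n],cv2.boundingRect(c),np.median(P[m>0],0))
print(tri(S["scene"],pts["scene"],S["side"],pts["side"]),tri(S["side"],pts["side"],S["wrist"],pts["wrist"]))
# bystanders: depth-cloud change from start, away from arm
A=pickle.load(open("s0.pkl","rb"))
for n,pix in(("scene",{"bowl":(382,176),"greycup":(421,276),"blue":(353,300),"jar":(299,335),"vase":(198,367),"dark":(292,276)}),):
  d=np.abs(A[n]["img"].astype(int)-S[n]["img"]).sum(2)
  for k,(u,v) in pix.items():print(k,np.median(d[v-12:v+12,u-12:u+12]))
E
```

```text
14.3 [ 0.54252552 -0.29898618  0.27751815] [-3.13976273  0.00424581  2.78022004] 0.039960496605510154 [-0.82052811 -0.10687798 -1.39884136]
side (358.94184397163116, 136.01560283687942) (355, 128, 10, 17) [ 0.53497844 -0.289127    0.20481952]
scene (209.2746521476104, 253.17180883242588) (200, 244, 20, 19) [ 0.55446255 -0.30466617  0.2021046 ]
wrist (320.6335264436554, 244.58412757739984) (291, 215, 59, 60) [ 0.53822702 -0.29601255  0.20772892]
(array([ 0.53856859, -0.29859153,  0.19270067]), np.float64(0.005736306112415121)) (array([ 0.53848217, -0.296859  ,  0.19798147]), np.float64(0.005129166535511712))
bowl 205.5
greycup 4.0
blue 7.0
jar 2.0
vase 7.0
dark 7.0
```

View pics/f1.png

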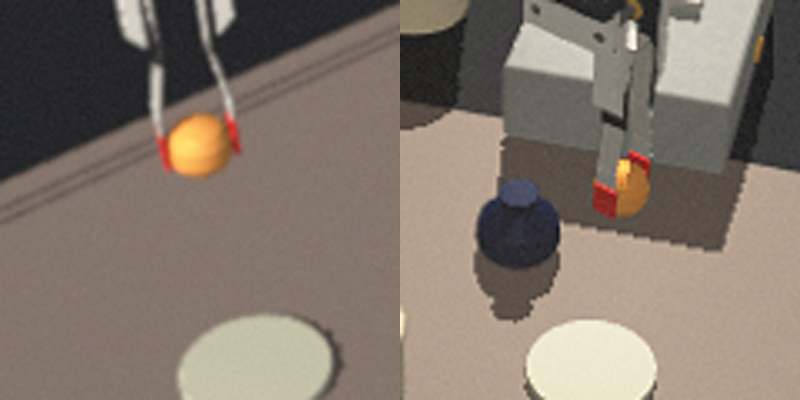

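View pics/f1w.png

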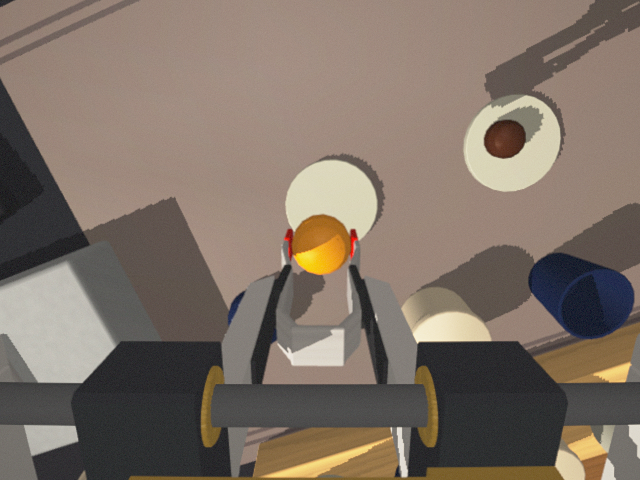

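The bun hangs in the tongs about 17 cm above its slab. The bowl's pixel changed, which is probably the tongs no longer being in front of it; I'll check before handing in.

Run:
```python
from tongs import *
import pickle
A=pickle.load(open("s0.pkl","rb"));S=pickle.load(open("f1.pkl","rb"))
for n in("scene","side"):
  for X in(A,S):
    P=pcl(X[n]);m=(abs(P[...,0]-.35)<.1)&(abs(P[...,1]-.43)<.1)&(P[...,2]>.02)&(P[...,2]<.07)&(X[n]["depth"]>0);Q=P[m];print(n,m.sum(),np.percentile(Q,[5,50,95],axis=0).round(3).tolist())
robot.close_job();o=robot.get_obs();print(o["time"],o["tool_pos"],o["width"])
```

```text
scene 399 [[0.3, 0.393, 0.021], [0.331, 0.456, 0.035], [0.398, 0.488, 0.046]]
scene 413 [[0.3, 0.392, 0.022], [0.334, 0.452, 0.035], [0.398, 0.487, 0.046]]
side 903 [[0.302, 0.388, 0.021], [0.355, 0.405, 0.035], [0.396, 0.444, 0.047]]
side 881 [[0.302, 0.389, 0.021], [0.355, 0.405, 0.035], [0.396, 0.444, 0.048]]
the job is handed in; nothing more can be done
the job is handed in; nothing more can be done
```

The golden bun is held up in the tongs, and the job is handed in. I gripped the tongs by their sleeves at half squeeze, lifted them straight off the hook and carried them over. I then closed the pads on the bun and raised it 17 cm. The interface gives no verdict, so I only have my own checks to go on.

- **Bun height:** the last pictures show it between both red pads with its centre about 0.195 m above the table, roughly 17 cm above where it stood. The fingers stayed at 40 mm, and the tool pose was steady at 14.3 s.
- **Measurement disagreement:** the two sightings of the held bun's height, 0.193 and 0.198 m, differ by 5 mm. Their rays miss each other by 5–6 mm because the pads partly hide the bun.
- **Bystanders:** image comparison showed no change at the dark bun, grey cup, blue cup, jar or vase. The bowl's patch did change. Its measured position was the same before and after, and the tongs had hung in front of it in the first picture.

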